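# Turn the tube carousel once round by hand and shut its cover

## Robot

A 6-joint arm with a two-finger parallel gripper is mounted at the origin on the work surface. World frame = base frame: x ahead of the robot, y to its left, z up, the work surface at z = 0. Lengths are in mm, angles in rad, forces in N, time in s.
With the tool pointing down it reaches from about 350 to 975 mm from the base axis. Payload 7.1 kg.
Tool frame: the origin (TCP) lies at the very end of the fingers, on their centre line; the grasp point (between the pads) lies ctrl.hold_point_z behind it (ctrl.hold_point_z is the distance from the TCP to the grasp point, in mm); z points along the fingers, y is the line along which they close (so a half turn about z gives the same grasp; the last joint's range is limited). The gripper opens to 88 mm and grips with 3 to 60 N. Pads are 20 mm wide; open, the fingers measure 115 mm over their backs; the gripper's body (75 mm by 178 mm) begins 61 mm behind the grasp point.
Start: joints at [1.262, 0.423, 1.63, -0, 1.089, -0.019], TCP at [178.569, 598.931, 222.675] pointing down, gripper open.
Joint ranges: [-3, 3], [-0.9, 2.11], [0.09, 2.58], [-1.31, 4.45], [0.11, 2.69], [-2.54, 2.54]. Speed limits (rad/s): [2.39, 2.39, 3.01, 3.14, 3.14, 3.14].

## Interface

Orientations are given as a rotation vector (axis times angle).
In Python, from workcell import ctrl gives the robot as it stands. The module is installed in compiled form; this text tells all that it offers.
- The arm moves only by the shell command python3 -m creep 'ROWS'. ROWS is JSON, a list of rows, each an object with "translation": the shift along the tool's x, y, z in mm, a list of three; "angular": the turn, a rotation vector about the tool's x, y, z in rad, a list of three; "jaw": the opening, from 0 (shut) to 1 (fully open). A call has exactly 8 rows; each row is the pose to reach, as a shift and turn from the pose commanded when the call began, along the tool's axes at that moment; what a row does not reach only later rows make up. A row lasts 1/8 s, in which the tool goes at most 62.5 mm and 10.7 degrees, less where a joint would pass 70% of its speed; a pose out of reach is approached as far as the arm can. A call with a gripper value outside its range is refused whole. The fingers move at their own pace and stop on an object; the grip force is fixed at half the most. Time passes only in rows, so rows that repeat a pose let the fingers close, or fill a call up. It gives the time, the measured TCP pose, the force, the opening and the grip force at its end, in the units of the state.
- ctrl.get_obs(): the state, without advancing time (a new reading comes with each control period).
- ctrl.get_image(name): name is "scene" or "top" or "wrist"; returns the picture (384x512x3 uint8, red, green, blue); there is no depth.
- ctrl.camera_info(name): a dict with "camera_matrix" (3x3 intrinsics, pixels), "world_from_camera" (4x4, takes a point from camera to world coordinates). Camera axes: x right, y up, looking along -z (the intrinsics and any distortion apply to the point x, -y, -z); pixel columns grow to the right and rows downward; lengths in mm; the calibration is good to about 2 mm. A picture is of the moment at which its call begins: read the wrist's pose just before it. camera_info takes no time and is no camera call; for the wrist camera it gives the pose at the moment of the call.
- ctrl.close_job(): hands the job in; it is judged then, once.
Trained networks look in the newest picture that a camera, given by its name, has taken for a name from the list of things; names that differ only in an ending like _2 or _b are one class to them, and where a whole thing is asked for, a point or a joint stands for the part that bears it (a point fixed in the world has none). Each returns a list of dicts, best first, with "score" (0 to 1); they miss things now and then, are a little off and sometimes report something else, mostly with a low value. They report only what shows in the picture. A call takes as long as a camera call.
- ctrl.look_for(camera, label): "rect" ([left, top, right, bottom] in pixels, round what is visible of it).
The state is a dict: "t": time; "qpos": joint angles; "qvel": joint speeds; "joint_torque": joint torques, N m; "ee_pos": TCP position; "orientation": TCP orientation; "ft_force": force on the tool from outside, world axes, zero at the start; "moment": the same for the moment, N m; "width": finger opening in mm; "grasp_force": force on a finger pad.
Only numpy, scipy, OpenCV 4.12 (cv2) and the standard library are available. Lean on these libraries where they do the work, as an engineer would, in place of code of your own. Each camera call takes 0.05 s, during which the arm holds its last target. There are 200 camera calls.

## Task

Check that the tube carousel of the white machine runs free, then close it up for the run: turn the carousel clockwise (seen from above) by its red knob, past the green mark and then once right round, and stop with the knob at the mark when it comes there the second time. Then slide the blue cover fully shut over it, leaving the knob at the mark and the other things on the bench where they stand.

Things in the scene. Friction and masses are not known exactly. Their poses are not given: they have to be found in the camera images.
- machine: White machine fixed on the table, 300 (its x) by 480 (its y) by 90 mm high; origin at the centre of its underside; x away from the robot, y to the left, z up. Its left half (+y) is an open chamber, 210 x 210 mm inside, centred 110 mm along +y, holding the carousel; its right half is solid. Two rails, 12 mm high, run along y on top at x = -119 and +119 mm.
- rotor_axis (a point): Point on the carousel's vertical turning axis (fixed to the machine), level with the red knob's top, 94 mm above the table. The carousel is an aluminium disc, 196 mm across, with coloured tube caps, inside the chamber; the disc's top lies 45 mm below this point, the caps stand 5 mm above the disc.
- knob_top (a point): Centre of the top of the red crank knob, an upright round handle 24 mm across and 44 mm tall on the carousel, 45 mm from its axis. It spins freely on its own pin, so it can be held all the way round without turning the gripper. At least 48 mm are clear between its side and the chamber's walls.
- park_mark (a point): Centre of the green mark, a bar 26 x 24 mm on the chamber's front rim (facing the robot), straight in front of the carousel's axis. The knob is at the mark when it stands on the line from the axis to this point (then 92 mm from this point, inside the chamber).
- rotor (a joint): Turn of the carousel in rad, growing clockwise seen from above. 0 = red knob at the green mark for the first time; negative at the start (the knob has yet to come to the mark); 6.283 = at the mark the second time. It needs about 1.5 N at the knob and stays where it is left.
- cover (a joint): Position of the flat cover along its slide, in m: 0 = fully shut over the chamber (end stop), about 0.22 = parked open over the machine's solid half, maximum 0.235. Shutting moves it along the machine's +y. It needs about 2 N to slide and stays where it is left.
- cover_handle (a point): Centre of the top edge of the cover's black handle, an upright rib 90 mm long (machine's x), 14 mm thick (machine's y), 34 mm tall, its top 140 mm above the table. It stands in the middle of the cover, a translucent blue plate 226 x 226 x 6 mm whose top is 106 mm above the table.
- pink_rack: Bystander, loose, to be left alone: pink tube rack, 100 x 100 x 118 mm with one blue-capped tube; origin at the centre of its underside.
- yellow_rack: Bystander, loose, to be left alone: flat yellow tube rack, 170 x 80 x 30 mm; origin at the centre of its underside.
- flask: Bystander, loose, to be left alone: conical glass flask with black cap, 96 mm across the foot, 175 mm tall; origin at the centre of its underside.
- tip_box: Bystander, loose, to be left alone: blue box with clear lid, 90 x 120 x 67 mm; origin at the centre of its underside.
- bottle: Bystander, loose, to be left alone: bottle with blue cap, 74 mm across, 150 mm tall; origin at the centre of its underside.
- timer: Bystander, loose, to be left alone: small white timer lying flat, 60 x 75 x 20 mm; origin at the centre of its underside.

How it is judged (in metres and radians):
On the way, in this order (a step that is already met when the one before it is completed fails the run):
1. the knob has gone half a turn past the mark, cover still open (value of joint rotor above 3.14 rad and value of joint cover above 0.1 m), for 0.05 s.
2. the knob has stopped at the mark the second time, cover still open (value of joint rotor between 6.083 and 6.483 rad and velocity of joint rotor between -0.1 and 0.1 rad/s and value of joint cover above 0.1 m), for 0.2 s.
3. the cover is fully shut (value of joint cover below 0.006 m), for 0.2 s.
At the end, for the whole second after the job is handed in: The carousel has been turned clockwise past the mark and once more right round and rests with the red knob within 0.2 rad (9 mm at the knob) of the green mark, joint rotor 6.083 to 6.483; the cover is shut to within 6 mm; no bystander has moved 30 mm or more (value of joint rotor between 6.083 and 6.483 rad and value of joint cover below 0.006 m and velocity of joint rotor between -0.1 and 0.1 rad/s); the robot touches nothing.
It fails at once if a bystander is moved by more than 30 mm (distance of any of pink_rack, yellow_rack, flask, tip_box, bottle, timer from where it was at the start of the episode above 0.03 m).
It also fails if it takes over 64 s, if anything falls off the work surface, if the arm or the gripper's body presses on something with over 40 N, if the wrist force passes 120 N, or if a joint passes its speed limit or range.

## Working session

There is one attempt and no reset: what is moved stays moved. The work goes in short steps, Python scripts to look and compute and a shell command to move; the robot and the scene stay as the last step left them, time stands still between calls to the robot, and variables do not carry over. Pictures are saved under pics/ and viewed, at most 10 in all, crops included, and the job is handed in when it is done.

```bash
mkdir -p pics
cat > h.py <<'E'
import numpy as np,cv2
from scipy.spatial.transform import Rotation as R
from workcell import ctrl
def ray(cam,u,v,z):
    c=ctrl.camera_info(cam);K=np.array(c["camera_matrix"]);T=np.array(c["world_from_camera"])
    d=np.linalg.inv(K)@[u,v,1];d=T[:3,:3]@[d[0],-d[1],-d[2]];o=T[:3,3]
    return (o+d*(z-o[2])/d[2]).round(1)
def snap(cam,fn):
    im=ctrl.get_image(cam);cv2.imwrite('pics/'+fn,im[:,:,::-1]);return im
E
python3 - <<'E'
from h import *
o=ctrl.get_obs();print(o['t'],o['ee_pos'],o['orientation'],ctrl.hold_point_z,R.from_rotvec(o['orientation']).as_matrix().round(3))
for c in ['top','scene']:
    im=snap(c,c+'0.png'); print(c,ctrl.camera_info(c))
    for l,z in [('machine',90),('knob_top',94),('park_mark',90),('cover_handle',140),('rotor_axis',94)]:
        for r in ctrl.look_for(c,l)[:2]:
            b=r['rect'];print(c,l,round(r['score'],2),np.round(b),ray(c,(b[0]+b[2])/2,(b[1]+b[3])/2,z))
a=np.hstack([cv2.imread('pics/top0.png'),cv2.imread('pics/scene0.png')])
cv2.imwrite('pics/both.png',cv2.resize(a,(800,300)))
print(ctrl.get_obs()['t'])
E
```

```text
0.0 [178.36654747 598.41779384 221.91128316] [-4.53534716e-01 -3.10841686e+00  2.35608354e-03] 18.700000000000003 [[-0.958  0.286 -0.   ]
 [ 0.286  0.958 -0.001]
 [ 0.    -0.002 -1.   ]]
top {'camera_matrix': array([[450.74478784,   0.        , 260.51366211],
       [  0.        , 450.74478784, 188.3169981 ],
       [  0.        ,   0.        ,   1.        ]]), 'world_from_camera': array([[-1.06238577e-02,  9.84824080e-01, -1.73230095e-01,
         3.05807193e+02],
       [-9.99885253e-01, -8.59171302e-03,  1.24765432e-02,
         1.10711095e+01],
       [ 1.07988569e-02,  1.73342767e-01,  9.84802351e-01,
         1.47234760e+03],
       [ 0.00000000e+00,  0.00000000e+00,  0.00000000e+00,
         1.00000000e+00]])}
top machine 0.85 [169. 124. 326. 224.] [595.9  33.3  90. ]
top park_mark 0.7 [171. 123. 329. 225.] [594.9  26.8  90. ]
top cover_handle 0.67 [247. 137. 320. 208.] [588.6 -75.  140. ]
top rotor_axis 0.77 [168. 121. 329. 228.] [593.   31.3  94. ]
scene {'camera_matrix': array([[398.66080084,   0.        , 253.47868617],
       [  0.        , 398.66080084, 187.08018222],
  
[... 160 characters left out ...]
    [ 9.78647290e-01,  1.57481711e-01, -1.32094634e-01,
        -1.48357366e+02],
       [-1.31681380e-02,  6.89364990e-01,  7.24294492e-01,
         9.39337075e+02],
       [ 0.00000000e+00,  0.00000000e+00,  0.00000000e+00,
         1.00000000e+00]])}
scene machine 0.79 [182. 168. 368. 296.] [665.9  28.3  90. ]
scene machine 0.57 [333. 148. 371. 186.] [473.7 319.3  90. ]
scene knob_top 0.93 [269. 196. 336. 248.] [651.9 106.8  94. ]
scene park_mark 0.65 [181. 172. 370. 290.] [662.7  29.8  90. ]
scene cover_handle 0.73 [350. 157. 384. 209.] [591.2 309.5 140. ]
scene cover_handle 0.66 [190. 186. 276. 259.] [649.9 -79.  140. ]
scene rotor_axis 0.71 [178. 171. 367. 295.] [669.   21.2  94. ]
0.6
```

View pics/top0.png

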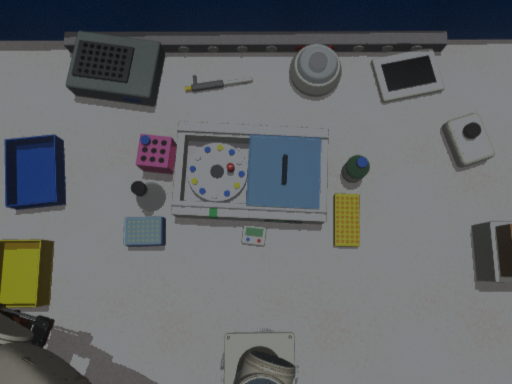

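View pics/scene0.png

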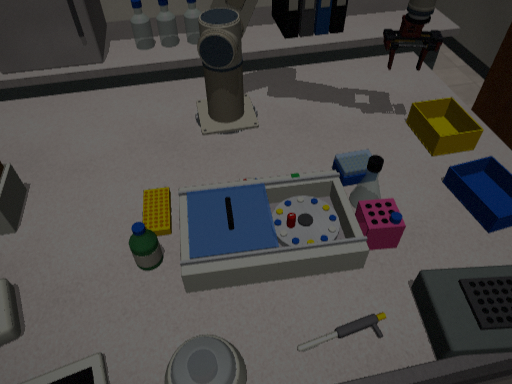

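The top view shows the machine open on its left half: knob about (230,167), axis (217,171), green mark (213,212), handle (284,169). The flask and pink rack stand close left of the machine, and the timer in front. I'll refine these by colour.

Run:
```python
from h import *
P={}
for c,box in [('top',(165,115,335,230)),('scene',(180,165,372,298))]:
    im=cv2.cvtColor(cv2.imread(f'pics/{c}0.png'),cv2.COLOR_BGR2HSV).astype(int);H,S,V=im[...,0],im[...,1],im[...,2]
    M={'knob':(((H<8)|(H>172))&(S>130)&(V>60),94),'mark':((H>45)&(H<80)&(S>120)&(V>60),90),'handle':((V<60),140),'cover':((H>100)&(H<118)&(S>90),106)}
    for n,(m,z) in M.items():
        k=np.zeros(m.shape,np.uint8);l,t,r,b=box;k[t:b,l:r]=m[t:b,l:r]
        nn,lab,st,ce=cv2.connectedComponentsWithStats(k)
        for i in 1+np.argsort(-st[1:,4])[:2]:
            print(c,n,st[i],ce[i].round(1),ray(c,*ce[i],z))
            if n in('cover','handle') and st[i][4]>60:
                p=cv2.minAreaRect(np.argwhere(lab==i)[:,::-1].astype(np.float32));print([ray(c,*q,z)[:2] for q in cv2.boxPoints(p)])
for u,v in [(217,171)]: print('axis',ray('top',u,v,49))
```

```text
top knob [227 164   7   6  25] [229.9 166.7] [617.8  88.7  94. ]
top mark [210 209   6   8  48] [212.5 212.5] [474.6 142.3  90. ]
top handle [181 136  68  64 360] [204.2 150. ] [660.1 164.3 140. ]
[array([611.9, 321.3]), array([798.4, 118.3]), array([689.9,  27.7]), array([508.4, 230.4])]
top handle [282 155   5  30 129] [284.1 169.7] [596.9 -77.8 140. ]
[array([642.5, -72.3]), array([642.4, -84.5]), array([552.7, -82.6]), array([552.8, -70.6])]
top cover [ 247  135   74   73 4896] [283.7 171.2] [599.4 -78.6 106. ]
[array([495.7,  37.5]), array([718.6,  27.1]), array([ 707.1, -198.7]), array([ 484.5, -182.1])]
top cover [190 166   6   6  28] [192.2 168.5] [610.3 204.6 106. ]
scene knob [287 213   9   7  38] [291.2 215.9] [624.3  84.2  94. ]
scene knob [244 179   2   1   2] [244.5 179. ] [456.9 -13.5  94. ]
scene mark [291 174   8   4  24] [294.5 175. ] [469.4 138.   90. ]
scene handle [329 181  26  57 457] [340.5 212.5] [676.7 199.6 140. ]
[array([569.2, 192.9]), array([562.3, 219.8]), array([755.3, 206.1]), array([760.1, 182.4])]
scene handle [332 165  40  21 399] [352.8 175.7] [555.8 281.2 140. ]
[array([501.2, 238.8]), array([525.9, 349. ]), array([601.2, 316.5]), array([577.9, 211.6])]
scene cover [ 187  183   94   76 5418] [229.7 220.7] [614.2 -83.8 106. ]
[array([ 482.2, -200.6]), array([497.7,  71.1]), array([727.1,  33.9]), array([ 709.4, -200.4])]
scene cover [332 165  40  21 429] [352.1 175.5] [523.7 297.7 106. ]
[array([541. , 223.8]), array([464. , 258.1]), array([508.7, 366.4]), array([582.7, 327.5])]
axis [614.1 132.8  49. ]
```

```bash
python3 -m creep '[{"translation":[-30,-18,-20],"angular":[0,0,0.15],"jaw":1},{"translation":[-78,-48,-40],"angular":[0,0,0.32],"jaw":1},{"translation":[-128,-78,-40],"angular":[0,0,0.5],"jaw":1},{"translation":[-178,-108,-40],"angular":[0,0,0.68],"jaw":1},{"translation":[-228,-138,-40],"angular":[0,0,0.85],"jaw":1},{"translation":[-278,-168,-40],"angular":[0,0,1.02],"jaw":1},{"translation":[-328,-200,-40],"angular":[0,0,1.18],"jaw":1},{"translation":[-378,-230,-40],"angular":[0,0,1.326],"jaw":1}]'
cat > st.py <<'E'
from h import *
def state(tx=None):
    o=ctrl.get_obs();M=R.from_rotvec(o['orientation']).as_matrix()
    print(round(o['t'],2),o['ee_pos'].round(1),'F',np.round(o['ft_force'],1),'w',round(float(o['width']),1),'g',np.round(o['grasp_force'],1),'x',M[:,0].round(3),'y',M[:,1].round(3))
    if tx is not None: print('tool delta',(M.T@(np.array(tx)-o['ee_pos'])).round(1))
E
python3 -c "
from st import *
state([600,130,262])"
```

```text
t: 1.6
ee_pos: [476.2, 268.9, 263.0]
orientation: [2.276, 2.165, 0.001]
ft_force: [0.7, -0.2, 0.6]
width: 87.9
grasp_force: 0.0
1.6 [476.2 268.9 263. ] F [ 0.7 -0.2  0.6] w 87.9 g 0.0 x [0.05  0.999 0.   ] y [ 0.999 -0.05   0.001]
tool delta [-132.6  130.6    1. ]
```

```bash
python3 -m creep '[{"translation":[-25,25,0],"angular":[0,0,0],"jaw":1},{"translation":[-60,60,0],"angular":[0,0,0],"jaw":1},{"translation":[-95,95,0],"angular":[0,0,0],"jaw":1},{"translation":[-120,118,0],"angular":[0,0,0],"jaw":1},{"translation":[-133,131,0],"angular":[0,0,0],"jaw":1},{"translation":[-133,131,0],"angular":[0,0,0],"jaw":1},{"translation":[-133,131,0],"angular":[0,0,0],"jaw":1},{"translation":[-133,131,0],"angular":[0,0,0],"jaw":1}]'
python3 - <<'E'
from st import *
state();snap('wrist','w1.png')
print(ctrl.camera_info('wrist')['world_from_camera'].round(2))
for l in ['knob_top','park_mark','rotor_axis']:
    for r in ctrl.look_for('wrist',l)[:1]: print(l,r)
E
```

```text
t: 2.6
ee_pos: [599.3, 132.8, 262.8]
orientation: [-2.269, -2.172, 0.0]
ft_force: [-0.3, 0.3, 0.4]
width: 87.4
grasp_force: 0.0
2.6 [599.3 132.8 262.8] F [-0.3  0.3  0.4] w 87.4 g 0.0 x [0.044 0.999 0.   ] y [ 0.999 -0.044 -0.   ]
[[ 1.0000e+00  4.0000e-02  1.0000e-02  6.0250e+02]
 [-4.0000e-02  9.6000e-01  2.7000e-01  2.0564e+02]
 [-0.0000e+00 -2.7000e-01  9.6000e-01  4.2513e+02]
 [ 0.0000e+00  0.0000e+00  0.0000e+00  1.0000e+00]]
knob_top {'rect': [196.3, 88.4, 339.6, 234.0], 'score': 0.97}
park_mark {'rect': [139.2, 52.8, 404.6, 354.8], 'score': 0.89}
rotor_axis {'rect': [138.5, 54.6, 406.5, 348.4], 'score': 0.78}
```

View pics/w1.png

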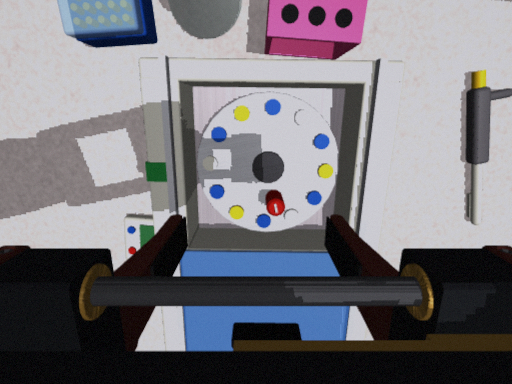

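Run:
```python
from st import *
from scipy.optimize import least_squares as LS
im=cv2.cvtColor(cv2.imread('pics/w1.png'),cv2.COLOR_BGR2HSV).astype(int);H,S,V=im[...,0],im[...,1],im[...,2]
def blobs(m,box,amin=30):
    k=np.zeros(m.shape,np.uint8);l,t,r,b=box;k[t:b,l:r]=m[t:b,l:r]
    n,lab,st,ce=cv2.connectedComponentsWithStats(k);return [(ce[i],st[i],lab==i) for i in range(1,n) if st[i][4]>amin]
caps=np.array([ray('wrist',*c,54)[:2] for c,s,_ in blobs((S>130)&(V>80)&(H>18)&(H<125),(195,90,342,236),60)])
f=LS(lambda p:np.hypot(*(caps-p[:2]).T)-p[2],[612,135,80],loss='soft_l1').x
print('circle',f.round(1),len(caps),(np.hypot(*(caps-f[:2]).T)-f[2]).round(1))
for c,s,_ in blobs((V<70),(245,145,290,190),100): print('hub',s,ray('wrist',*c,49))
for c,s,m in blobs(((H<10)|(H>170))&(S>100),(250,180,300,230),60):
    print('knob',s,c);w=np.argwhere(m);p=w[w[:,0]>s[1]+s[3]-19];print(p.mean(0))
    # top disc: fit projected 24mm circle at z=94 to lower rim
    b=s[0]+s[2]-9.5
    for v in (s[1]+s[3]-9,): print(ray('wrist',b,v,94),ray('wrist',b,s[1]+s[3],94),ray('wrist',s[0]+s[2],v,94),ray('wrist',s[0]+s[2]-19,v,94))
for c,s,_ in blobs((H>40)&(H<85)&(S>100)&(V>40),(140,150,170,190),60): print('mark',s,ray('wrist',*c,90))
```

```text
circle [615.4 129.9  78.7] 9 [ 0.   0.  -0.1  0.  -0.  -0.  -0.1  0.1  0. ]
hub [253 152  31  30 579] [612.9 127.5  49. ]
knob [266 190  19  26 357] [274.41456583 202.40336134]
[205.52123552 274.7953668 ]
[622.4  86.1  94. ] [622.1  74.   94. ] [634.4  85.6  94. ] [610.4  86.7  94. ]
mark [146 162  21  20 364] [476.3 137.5  90. ]
```

```bash
python3 -m creep '[{"translation":[-22,12,20],"angular":[0,0,0],"jaw":1},{"translation":[-46,25,60],"angular":[0,0,0],"jaw":1},{"translation":[-46,25,105],"angular":[0,0,0],"jaw":1},{"translation":[-46,25,145],"angular":[0,0,0],"jaw":1},{"translation":[-46,25,175],"angular":[0,0,0],"jaw":0.9},{"translation":[-46,25,195],"angular":[0,0,0],"jaw":0.9},{"translation":[-46,25,199],"angular":[0,0,0],"jaw":0.9},{"translation":[-46,25,199],"angular":[0,0,0],"jaw":0.9}]' && python3 -c "
from st import *
state([622.4,86.1,64])"
```

```text
t: 3.8
ee_pos: [623.4, 84.8, 64.3]
orientation: [2.27, 2.171, 0.001]
ft_force: [-0.3, 0.9, 0.5]
width: 79.2
grasp_force: 0.0
3.8 [623.4  84.8  64.3] F [-0.3  0.9  0.5] w 79.2 g 0.0 x [0.045 0.999 0.   ] y [ 0.999 -0.045  0.001]
tool delta [ 1.3 -1.1  0.3]
```

Close on the knob.

```bash
python3 -m creep '[{"translation":[1,0,0],"angular":[0,0,0],"jaw":0.7},{"translation":[1,-1,0],"angular":[0,0,0],"jaw":0.4},{"translation":[1,-1,0],"angular":[0,0,0],"jaw":0.2},{"translation":[1,-1,0],"angular":[0,0,0],"jaw":0.2},{"translation":[1,-1,0],"angular":[0,0,0],"jaw":0.1},{"translation":[1,-1,0],"angular":[0,0,0],"jaw":0.1},{"translation":[1,-1,0],"angular":[0,0,0],"jaw":0.1},{"translation":[1,-1,0],"angular":[0,0,0],"jaw":0.1}]'
python3 - <<'E'
from st import *
state()
o=ctrl.get_obs();M=R.from_rotvec(o['orientation']).as_matrix()
c=np.array([615.2,130.]);p=o['ee_pos'][:2];r=p-c;print('radius',np.hypot(*r),'ang',np.degrees(np.arctan2(*r[::-1])))
a0=np.arctan2(*r[::-1])
for d in np.arange(15,121,15):
    a=a0-np.radians(d);t=np.append(c+45*np.array([np.cos(a),np.sin(a)])-p,0);print(d,(M.T@t)[:2].round(0))
E
```

```text
t: 4.8
ee_pos: [622.0, 85.7, 63.7]
orientation: [2.271, 2.171, 0.0]
ft_force: [0.4, 0.2, 0.2]
width: 23.3
grasp_force: 30.0
4.8 [622.   85.7  63.7] F [0.4 0.2 0.2] w 23.3 g 30.0 x [ 0.045  0.999 -0.   ] y [ 0.999 -0.045  0.   ]
radius 44.830098258658424 ang -81.31011231483788
15 [ -1. -12.]
30 [  1. -23.]
45 [  7. -34.]
60 [ 14. -43.]
75 [ 24. -49.]
90 [ 35. -53.]
105 [ 47. -54.]
120 [ 58. -51.]
```

```bash
python3 -m creep '[{"translation":[-1,-12,0],"angular":[0,0,0],"jaw":0.1},{"translation":[1,-23,0],"angular":[0,0,0],"jaw":0.1},{"translation":[7,-34,0],"angular":[0,0,0],"jaw":0.1},{"translation":[14,-43,0],"angular":[0,0,0],"jaw":0.1},{"translation":[24,-49,0],"angular":[0,0,0],"jaw":0.1},{"translation":[35,-53,0],"angular":[0,0,0],"jaw":0.1},{"translation":[47,-54,0],"angular":[0,0,0],"jaw":0.1},{"translation":[58,-51,0],"angular":[0,0,0],"jaw":0.1}]'
cat > arc.py <<'E'
from st import *
import sys
step,off=float(sys.argv[1]),np.array([float(sys.argv[2]),float(sys.argv[3])])
o=ctrl.get_obs();M=R.from_rotvec(o['orientation']).as_matrix();state()
c=np.array([615.2,130.])+off;p=o['ee_pos'][:2];r=p-c;a0=np.arctan2(*r[::-1])
print('radius',np.hypot(*r),'ang',np.degrees(a0))
for i in range(1,9):
    a=a0-np.radians(step*i);print((M.T@np.append(c+45*np.array([np.cos(a),np.sin(a)])-p,0))[:2].round(0))
E
python3 arc.py 15 0 0
```

```text
t: 5.8
ee_pos: [573.2, 146.2, 63.7]
orientation: [2.27, 2.171, -0.002]
ft_force: [3.8, -4.6, -2.6]
width: 23.4
grasp_force: 30.0
5.8 [573.2 146.2  63.7] F [ 3.8 -4.6 -2.6] w 23.4 g 30.0 x [ 0.044  0.999 -0.001] y [ 0.999 -0.044 -0.   ]
radius 45.0157108125786 ang 158.91057224115283
[11.  5.]
[19. 13.]
[26. 23.]
[30. 34.]
[31. 45.]
[28. 57.]
[23. 68.]
[15. 76.]
```

```bash
python3 -m creep '[{"translation":[11,5,0],"angular":[0,0,0],"jaw":0.1},{"translation":[19,13,0],"angular":[0,0,0],"jaw":0.1},{"translation":[26,23,0],"angular":[0,0,0],"jaw":0.1},{"translation":[30,34,0],"angular":[0,0,0],"jaw":0.1},{"translation":[31,45,0],"angular":[0,0,0],"jaw":0.1},{"translation":[28,57,0],"angular":[0,0,0],"jaw":0.1},{"translation":[23,68,0],"angular":[0,0,0],"jaw":0.1},{"translation":[15,76,0],"angular":[0,0,0],"jaw":0.1}]' >/dev/null; python3 arc.py 15 0 0
```

```text
6.8 [651.3 157.3  63.7] F [-1.9  1.5  0.9] w 23.4 g 30.0 x [0.045 0.999 0.001] y [ 0.999 -0.045  0.001]
radius 45.25191107629709 ang 37.0438058539162
[-10.   6.]
[-21.  10.]
[-33.  10.]
[-45.   7.]
[-55.   2.]
[-64.  -6.]
[-70. -16.]
[-73. -27.]
```

```bash
python3 -m creep '[{"translation":[-10,6,0],"angular":[0,0,0],"jaw":0.1},{"translation":[-21,10,0],"angular":[0,0,0],"jaw":0.1},{"translation":[-33,10,0],"angular":[0,0,0],"jaw":0.1},{"translation":[-45,7,0],"angular":[0,0,0],"jaw":0.1},{"translation":[-55,2,0],"angular":[0,0,0],"jaw":0.1},{"translation":[-64,-6,0],"angular":[0,0,0],"jaw":0.1},{"translation":[-70,-16,0],"angular":[0,0,0],"jaw":0.1},{"translation":[-73,-27,0],"angular":[0,0,0],"jaw":0.1}]' >/dev/null; python3 arc.py 14.5 0 0
```

```text
7.8 [618.9  85.3  63.7] F [ 2.5  3.  -2.6] w 23.2 g 30.0 x [ 0.045  0.999 -0.   ] y [ 0.999 -0.045 -0.   ]
radius 44.866688779430724 ang -85.23490920946
[ -0. -11.]
[  3. -22.]
[  8. -32.]
[ 16. -41.]
[ 26. -47.]
[ 36. -50.]
[ 48. -51.]
[ 59. -48.]
```

```bash
python3 -m creep '[{"translation":[0,-11,0],"angular":[0,0,0],"jaw":0.1},{"translation":[3,-22,0],"angular":[0,0,0],"jaw":0.1},{"translation":[8,-32,0],"angular":[0,0,0],"jaw":0.1},{"translation":[16,-41,0],"angular":[0,0,0],"jaw":0.1},{"translation":[26,-47,0],"angular":[0,0,0],"jaw":0.1},{"translation":[36,-50,0],"angular":[0,0,0],"jaw":0.1},{"translation":[45,-51,0],"angular":[0,0,0],"jaw":0.1},{"translation":[45,-51,0],"angular":[0,0,0],"jaw":0.1}]' >/dev/null; python3 arc.py 1 0 0; python3 -c "
from st import *
snap('wrist','w2.png')"
```

```text
8.8 [570.6 134.5  63.6] F [-3.8  1.9  3. ] w 23.2 g 30.0 x [0.044 0.999 0.001] y [ 0.999 -0.044 -0.001]
radius 44.781204127059425 ang 174.29415969450037
[ 1. -0.]
[ 2. -0.]
[ 2. -0.]
[3. 0.]
[4. 0.]
[5. 0.]
[5. 0.]
[6. 1.]
```

View pics/w2.png

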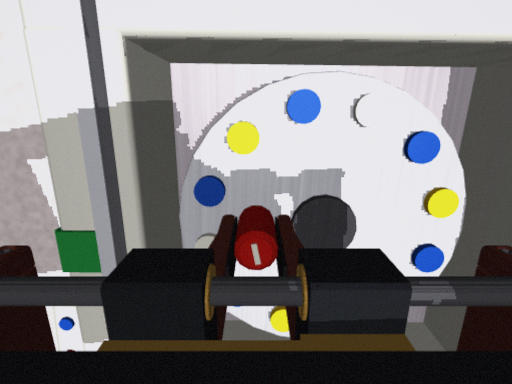

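The knob stands level with the green mark (mark (80,251), knob top (257,250)), about 3° off, well inside tolerance. Hold, release partially and lift.

```bash
python3 -m creep '[{"translation":[0,0,0],"angular":[0,0,0],"jaw":0.1},{"translation":[0,0,0],"angular":[0,0,0],"jaw":0.1},{"translation":[0,0,0],"angular":[0,0,0],"jaw":0.1},{"translation":[0,0,0],"angular":[0,0,0],"jaw":0.4},{"translation":[0,0,0],"angular":[0,0,0],"jaw":0.45},{"translation":[0,0,0],"angular":[0,0,0],"jaw":0.45},{"translation":[0,0,-5],"angular":[0,0,0],"jaw":0.45},{"translation":[0,0,-15],"angular":[0,0,0],"jaw":0.45}]'
python3 -m creep '[{"translation":[0,0,-25],"angular":[0,0,0],"jaw":0.45},{"translation":[0,0,-60],"angular":[0,0,0],"jaw":0.45},{"translation":[0,0,-100],"angular":[0,0,0],"jaw":0.45},{"translation":[0,0,-140],"angular":[0,0,0],"jaw":0.45},{"translation":[0,0,-170],"angular":[0,0,0],"jaw":0.45},{"translation":[0,0,-180],"angular":[0,0,0],"jaw":0.45},{"translation":[0,0,-180],"angular":[0,0,0],"jaw":0.45},{"translation":[0,0,-180],"angular":[0,0,0],"jaw":0.45}]'
python3 - <<'E'
from st import *
im=snap('wrist','w3.png');snap('top','top3.png')
hs=cv2.cvtColor(cv2.imread('pics/w3.png'),cv2.COLOR_BGR2HSV).astype(int);m=(((hs[...,0]<10)|(hs[...,0]>170))&(hs[...,1]>150)&(hs[...,2]>80)).astype(np.uint8)
n,l,s,c=cv2.connectedComponentsWithStats(m)
for i in range(1,n):
    if s[i][4]>100: print(s[i],ray('wrist',s[i][0]+s[i][2]/2,s[i][1]+s[i][3]-s[i][2]/2,94))
state([597,-105,200])
E
```

```text
t: 9.85
ee_pos: [570.8, 133.0, 78.9]
orientation: [-2.271, -2.171, 0.001]
ft_force: [0.3, -0.7, 0.2]
width: 39.4
grasp_force: 0.0
t: 10.85
ee_pos: [570.2, 132.8, 257.3]
orientation: [-2.27, -2.17, 0.003]
ft_force: [0.1, 0.1, -0.4]
width: 39.3
grasp_force: 0.0
[248 163  18  19 236] [571.1 132.8  94. ]
10.95 [570.3 132.9 257.2] F [ 0.5 -0.6 -0.5] w 39.4 g 0.0 x [ 0.045  0.999 -0.001] y [ 0.999 -0.045 -0.002]
tool delta [-236.4   37.5   57.3]
```

View pics/w3.png

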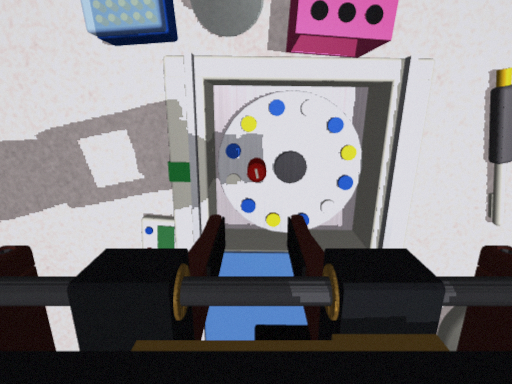

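The knob sits at the mark (571,133). Next, go behind the handle on its -y side.

```bash
python3 -m creep '[{"translation":[-25,4,0],"angular":[0,0,0],"jaw":0.45},{"translation":[-75,12,0],"angular":[0,0,0],"jaw":0.45},{"translation":[-130,20,0],"angular":[0,0,0],"jaw":0.45},{"translation":[-185,29,0],"angular":[0,0,0],"jaw":0.45},{"translation":[-230,36,0],"angular":[0,0,0],"jaw":0.45},{"translation":[-246,38,20],"angular":[0,0,0],"jaw":0.45},{"translation":[-246,38,50],"angular":[0,0,0],"jaw":0.45},{"translation":[-246,38,70],"angular":[0,0,0],"jaw":0.45}]'
python3 - <<'E'
from st import *
snap('wrist','w4.png');state([597,-115,118])
for r in ctrl.look_for('wrist','cover_handle')[:2]: print(r)
im=cv2.cvtColor(cv2.imread('pics/top3.png'),cv2.COLOR_BGR2HSV)
m=(im[130:215,265:300,2]<60).astype(np.uint8);n,l,s,c=cv2.connectedComponentsWithStats(m)
for i in range(1,n):
    if s[i][4]>40: print(s[i],ray('top',c[i][0]+265,c[i][1]+130,140))
E
```

```text
t: 11.95
ee_pos: [596.3, -113.7, 185.4]
orientation: [-2.269, -2.168, 0.003]
ft_force: [0.1, -0.4, -0.7]
width: 39.7
grasp_force: 0.0
12.0 [ 595.  -113.2  183.1] F [-0.3  0.8 -1.9] w 39.5 g 0.0 x [0.045 0.999 0.002] y [ 0.999 -0.045 -0.007]
tool delta [-1.8  2.6 65. ]
{'rect': [120.1, 10.3, 411.8, 272.5], 'score': 0.97}
[ 17  25   5  30 126] [596.7 -77.9 140. ]
```

View pics/w4.png

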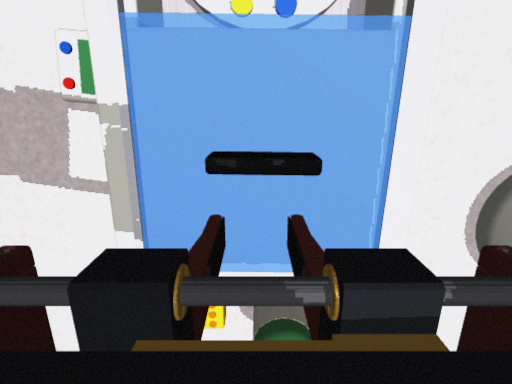

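Fingers are centred behind the handle (rib at (263,163)), with the bottle clear below the gripper body. Descend and begin pushing.

```bash
python3 -m creep '[{"translation":[0,1,20],"angular":[0,0,0],"jaw":0.45},{"translation":[0,1,45],"angular":[0,0,0],"jaw":0.45},{"translation":[0,1,62],"angular":[0,0,0],"jaw":0.45},{"translation":[0,1,67],"angular":[0,0,0],"jaw":0.45},{"translation":[5,1,67],"angular":[0,0,0],"jaw":0.45},{"translation":[10,1,67],"angular":[0,0,0],"jaw":0.45},{"translation":[18,1,67],"angular":[0,0,0],"jaw":0.45},{"translation":[28,1,67],"angular":[0,0,0],"jaw":0.45}]'; python3 -c "
from st import *
state()"
```

```text
t: 13.05
ee_pos: [600.9, -86.2, 122.5]
orientation: [2.27, 2.17, 0.001]
ft_force: [1.0, -2.2, 0.7]
width: 39.5
grasp_force: 1.0
13.05 [600.9 -86.2 122.5] F [ 1.  -2.2  0.7] w 39.5 g 1.0 x [ 0.045  0.999 -0.001] y [ 0.999 -0.045  0.002]
```

```bash
python3 -m creep '[{"translation":[12,0,0],"angular":[0,0,0],"jaw":0.45},{"translation":[32,0,0],"angular":[0,0,0],"jaw":0.45},{"translation":[58,0,0],"angular":[0,0,0],"jaw":0.45},{"translation":[86,0,0],"angular":[0,0,0],"jaw":0.45},{"translation":[114,0,0],"angular":[0,0,0],"jaw":0.45},{"translation":[142,0,0],"angular":[0,0,0],"jaw":0.45},{"translation":[164,0,0],"angular":[0,0,0],"jaw":0.45},{"translation":[180,0,0],"angular":[0,0,0],"jaw":0.45}]'
python3 -m creep '[{"translation":[4,0,0],"angular":[0,0,0],"jaw":0.45},{"translation":[8,0,0],"angular":[0,0,0],"jaw":0.45},{"translation":[12,0,0],"angular":[0,0,0],"jaw":0.45},{"translation":[16,0,0],"angular":[0,0,0],"jaw":0.45},{"translation":[19,0,0],"angular":[0,0,0],"jaw":0.45},{"translation":[21,0,0],"angular":[0,0,0],"jaw":0.45},{"translation":[23,0,0],"angular":[0,0,0],"jaw":0.45},{"translation":[25,0,0],"angular":[0,0,0],"jaw":0.45}]'
```

```text
t: 14.05
ee_pos: [608.1, 94.9, 121.6]
orientation: [-2.27, -2.172, 0.0]
ft_force: [1.1, -2.1, 0.5]
width: 40.0
grasp_force: 1.1
t: 15.05
ee_pos: [608.9, 113.4, 121.6]
orientation: [2.268, 2.168, -0.01]
ft_force: [-0.5, -31.0, 5.6]
width: 39.0
grasp_force: 15.3
```

End stop reached (31 N, handle above the axis at y≈130). Back off and lift clear.

```bash
python3 -m creep '[{"translation":[-2,0,0],"angular":[0,0,0],"jaw":0.45},{"translation":[-2,0,0],"angular":[0,0,0],"jaw":0.45},{"translation":[-10,0,0],"angular":[0,0,0],"jaw":0.45},{"translation":[-25,0,0],"angular":[0,0,0],"jaw":0.45},{"translation":[-35,0,-10],"angular":[0,0,0],"jaw":0.45},{"translation":[-35,0,-40],"angular":[0,0,0],"jaw":0.45},{"translation":[-35,0,-80],"angular":[0,0,0],"jaw":0.45},{"translation":[-35,0,-110],"angular":[0,0,0],"jaw":0.45}]'
python3 -m creep '[{"translation":[-20,0,-20],"angular":[0,0,0],"jaw":0.45},{"translation":[-60,0,-40],"angular":[0,0,0],"jaw":0.45},{"translation":[-100,0,-50],"angular":[0,0,0],"jaw":0.45},{"translation":[-140,0,-50],"angular":[0,0,0],"jaw":0.45},{"translation":[-180,0,-50],"angular":[0,0,0],"jaw":0.45},{"translation":[-200,0,-50],"angular":[0,0,0],"jaw":0.45},{"translation":[-200,0,-50],"angular":[0,0,0],"jaw":0.45},{"translation":[-200,0,-50],"angular":[0,0,0],"jaw":0.45}]'
python3 - <<'E'
from st import *
state();snap('top','top5.png');a=cv2.imread('pics/top5.png');cv2.imwrite('pics/c5.png',cv2.resize(a[110:250,110:380],(800,415)))
E
```

```text
t: 16.05
ee_pos: [608.3, 83.1, 234.2]
orientation: [2.27, 2.17, 0.003]
ft_force: [-0.6, -0.2, -1.1]
width: 39.8
grasp_force: 0.0
t: 17.05
ee_pos: [598.7, -115.7, 281.5]
orientation: [-2.27, -2.171, -0.0]
ft_force: [-0.3, 0.1, 0.4]
width: 39.7
grasp_force: 0.0
17.05 [ 598.7 -115.7  281.5] F [-0.3  0.1  0.4] w 39.7 g 0.0 x [0.045 0.999 0.   ] y [ 0.999 -0.045 -0.   ]
```

View pics/c5.png

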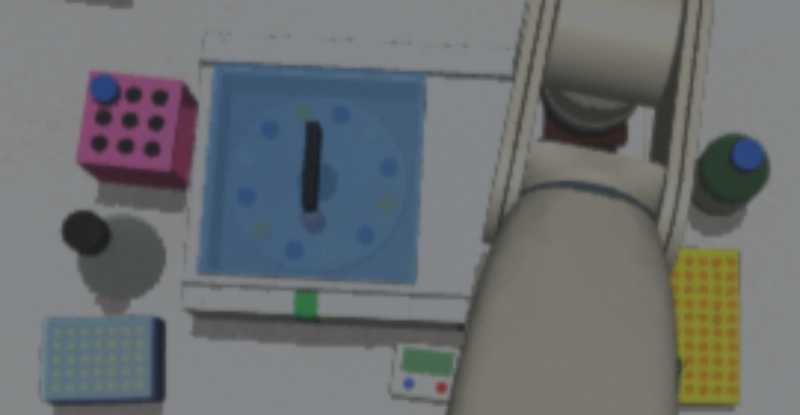

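The cover is fully shut over the chamber. The knob shows through it at (314,218), in line with the mark at (305,303), and the bystanders are where they stood.

```bash
python3 -c "
from workcell import ctrl
print(ctrl.close_job())"
```

```text
the job is handed in; nothing more can be done
None
```

The job is handed in, with no verdict shown: the carousel was turned clockwise past the mark and once more right round, the knob rests about 3° or less from the mark, the cover is pushed to its end stop, the bystanders look undisturbed in the last top view, and it took about 17 s of the 64 s.

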